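# Load the full vial rack onto the sampler tray and lock it in

## Robot

A 6-joint arm with a two-finger parallel gripper is mounted at the origin on a cart in front of the work surface, level with it; the furniture and walls round the work are solid. World frame = base frame: x ahead of the robot, y to its left, z up, the work surface at z = 0. Lengths are in mm, angles in rad, forces in N, time in s.
With the tool pointing down it reaches from about 300 to 875 mm from the base axis. Payload 6.4 kg.
Tool frame: the origin (TCP) lies at the centre of the arm's flange, where the gripper is bolted on; the fingertips stand 173 mm ahead of it and the grasp point (between the pads) lies 155 mm ahead of it; z points along the fingers, y is the line along which they close (so a half turn about z gives the same grasp; the last joint's range is limited). The gripper opens to 85 mm and grips with 20 to 120 N. Pads are 22 mm wide; open, the fingers measure 114 mm over their backs; the gripper's body (76 mm by 85 mm) begins 54 mm behind the grasp point. The pads swing forward as they close: fully open they stand 13 mm farther back than shut.
Start: joints at [0.931, 0.181, 1.607, -0, 1.354, -0.206], TCP at [241.677, 521.761, 404.688] pointing down, gripper open.
Joint ranges: [-2.99, 2.99], [-0.89, 2.07], [0.3, 2.58], [-1.14, 4.28], [0, 2.63], [-3.12, 3.12]. Speed limits (rad/s): [2.57, 2.57, 3.01, 3.14, 3.14, 3.14].

## Interface

Orientations are given as [roll, pitch, yaw] about the fixed x, y, z axes, in that order (R = Rz(yaw) Ry(pitch) Rx(roll)).
In Python, from rig import bot gives the robot as it stands.
- The arm moves only by the shell command python3 -m creep 'ROWS'. ROWS is text: rows parted by semicolons, each of 7 numbers parted by spaces: the opening, from 0 (shut) to 1 (fully open), then the shift along the tool's x, y, z in mm, then the turn, a rotation vector about the tool's x, y, z in rad. A call has 1 to 10 rows; each row is the pose to reach, as a shift and turn from the pose commanded when the call began, along the tool's axes at that moment; what a row does not reach only later rows make up. A row lasts 1/10 s, in which the tool goes at most 50 mm and 8.59 degrees, less where a joint would pass 70% of its speed; a pose out of reach is approached as far as the arm can. A call with a gripper value outside its range is refused whole. The fingers move at their own pace and stop on an object; the grip force is fixed at half the most. Time passes only in rows, so rows that repeat a pose let the fingers close. It gives the time, the measured TCP pose, the force, the opening and the grip force at its end, in the units of the state.
- bot.observe(): the state, without advancing time (a new reading comes with each control period).
- bot.snapshot(name): name is "scene" or "top" or "wrist"; returns a dict with "frame" (480x640x3 uint8, red, green, blue), "intrinsics" (3x3 intrinsics, pixels), "T" (4x4, takes a point from camera to world coordinates); the wrist camera has in their place "hand_eye" (4x4, takes a point from camera to tool coordinates, whose origin is the TCP and whose axes are the flange's). Camera axes: x right, y down, z forward; pixel columns grow to the right and rows downward; lengths in mm; the calibration is good to about 2 mm. A picture is of the moment at which its call begins: read the wrist's pose just before it. There is no depth.
- bot.hand_in(): hands the job in; it is judged then, once.
The state is a dict: "clock": time; "qpos": joint angles; "joint_velocities": joint speeds; "effort": joint torques, N m; "tcp_pos": TCP position; "tcp_rot": TCP orientation; "contact_force": force on the tool from outside, world axes, zero at the start; "moment": the same for the moment, N m; "width": opening from 0.0 (shut) to 1.0 (fully open); "grip_force": force on a finger pad.
Only numpy, scipy, OpenCV 4.12 (cv2) and the standard library are available. Lean on these libraries where they do the work, as an engineer would, in place of code of your own. Each camera call takes 0.05 s, during which the arm holds its last target. There are 200 camera calls.

## Task

One lane of the sampler tray is still free: swing that lane's retaining arm up and over out of the way, slide the rack of three vials that stands on the bench onto the lane's rail from the open front end until it is fully home against the back wall, then swing the arm back down level across the lane so the rack cannot slide out. Keep the vials upright in their rack, and leave the empty rack and the rack already on the tray where they are.

Things in the scene. Friction and masses are not known exactly. Their poses are not given: they have to be found in the camera images.
- tray: grey painted metal sampler tray fixed to the bench, 250 (x) x 196 (y) mm, plate 4 mm thick. Origin: centre of its underside; x points from the open front to the back wall (its face at x = 113, 66 mm high), y to its left. Lanes along x at y = +36 (left, holds a rack) and y = -36 mm (right, free). From x = -125 to 0 the plate is bare: a rack can be set down there. Flanges 15 mm high at y = +-97
- lane_home (a point): where the origin of a rack lies when fully home in the free right lane: tray x = 63, y = -36 mm, on top of the plate, 4 mm above the bench. Axes as the tray's
- lane_mouth (a point): rounded nose of the free lane's steel T-rail, on top of the plate: tray x = 20, y = -36 mm. The rail runs from here to the back wall: web 8 mm wide, flange 18 mm wide, flange underside 6 and top 10 mm above the plate. The rack can only enter here
- keeper (a joint): angle of the free lane's retaining arm about a hinge along the tray's x: 0 = level across the lane (stop; blocks it 28 to 40 mm above the bench), pi/2 = up, 2.5 = tipped outward (stop); clears a rack from 1.1 on. Stiff: stays where it is left, needs about 1.3 N at the pin. Steel arm 48 mm long, 6 mm thick (tray x = 3..9), 12 mm high; a rack that is home ends 4 mm behind it
- keeper_pin (a point): point on the black round grip pin at the end of that arm, 18 mm in front of the arm's face, 44 mm from the hinge axis, 34 mm above the bench when level. The pin has 10 mm diameter, is 34 mm long, points along the tray's x to the front (this point is 1 mm ahead of its middle). It can be pinched from above across the tray's y and rolls in the fingers as the arm turns
- keeper_hinge (a point): point on that arm's hinge axis, level with keeper_pin along the tray's x: tray y = -84 mm, 34 mm above the bench. The pin circles it in the tray's y-z plane, from +y over +z to -y as the joint grows. The hinge post behind it (tray x = 9..22, y = -92..-76 mm) is 40 mm high
- rack: the rack to load, on the bench: white plastic, 100 (x) x 36 (y) x 50 mm high, three vials in a row along x, tops 77 mm up. Origin: centre of its underside; both ends alike. T-groove along the underside: gap 12 mm wide in lips 4 mm thick, cavity 22 mm wide up to 13 mm, so 2 mm of play each way on the rail; the lips slide on the plate. Grasp across its 36 mm, best about 40 mm up
- vial_0: capped glass vial standing loosely in that rack's cell at rack x = -32 mm: 27 mm diameter, 61 mm high; origin at the centre of its underside, 16 mm above the rack's underside, z along its axis
- vial_1: the same in that rack's middle cell
- vial_2: the same in that rack's cell at rack x = +32 mm
- rack_empty: an identical rack without vials on the bench: to be left alone
- rack_loaded: an identical rack with three vials, home in the tray's left lane behind that lane's own level retaining arm (mirror image of the right one): to be left alone
Mind the look-alikes: they are no part of the job. Leave any brown, orange or yellow look-alike of the vial_2 alone.

How it is judged:
By the outcome, as a careful person would: the job done as asked, in the order asked, and still so for the second after the job is handed in, with the robot touching nothing.
It also fails if it takes over 72 s, if anything falls off the work surface, if the arm or the gripper's body presses on something with over 40 N, if the wrist force passes 120 N, or if a joint passes its speed limit or range.

## Working session

There is one attempt and no reset: what is moved stays moved. The work goes in short steps, Python scripts to look and compute and a shell command to move; the robot and the scene stay as the last step left them, time stands still between calls to the robot, and variables do not carry over. Pictures are saved under pics/ and viewed, at most 10 in all, crops included, and the job is handed in when it is done.

```bash
mkdir -p pics; ls; python3 - <<'E'
from rig import bot
import cv2,numpy as np,pickle
d={}
for n in("top","scene"):
    s=bot.snapshot(n); d[n]=s
    cv2.imwrite(f"pics/{n}0.png",s["frame"][:,:,::-1])
    print(n,np.round(s["intrinsics"],1).tolist(),np.round(s["T"],3).tolist())
pickle.dump(d,open("s0.pkl","wb"))
o=bot.observe();print(o)
E
```

```text
pics
top [[549.4, 0.0, 313.4], [0.0, 549.4, 241.7], [0.0, 0.0, 1.0]] [[0.002, -0.991, 0.137, 386.415], [-1.0, -0.001, 0.008, 29.026], [-0.008, -0.137, -0.991, 1190.596], [0.0, 0.0, 0.0, 1.0]]
scene [[449.7, 0.0, 315.9], [0.0, 449.7, 239.3], [0.0, 0.0, 1.0]] [[0.701, -0.283, 0.654, -111.843], [-0.712, -0.307, 0.631, -591.557], [0.022, -0.909, -0.417, 467.949], [0.0, 0.0, 0.0, 1.0]]
{'clock': 0.1, 'qpos': array([ 9.30703806e-01,  1.81456600e-01,  1.60792068e+00,  1.33927360e-05,
        1.35380701e+00, -2.06321587e-01]), 'joint_velocities': array([-8.89568312e-04, -2.48797364e-03, -9.55493500e-04,  9.44210971e-04,
        2.22925132e-03,  2.35365829e-05]), 'effort': array([-1.43120407e-03, -4.45880806e+01, -3.52239740e+01, -3.89611023e-04,
        4.12968991e-03, -5.41846964e-05]), 'tcp_pos': array([241.52105242, 521.55934807, 403.87361249]), 'tcp_rot': array([-3.14003746e+00, -3.38860090e-04,  2.70781856e+00]), 'contact_force': array([-0.65912774, -0.57353022, -0.17970473]), 'moment': array([-0.03112685, -0.01026993,  0.00013599]), 'grip_force': 0.0, 'width': 1.0025992433810882}
```

View pics/top0.png

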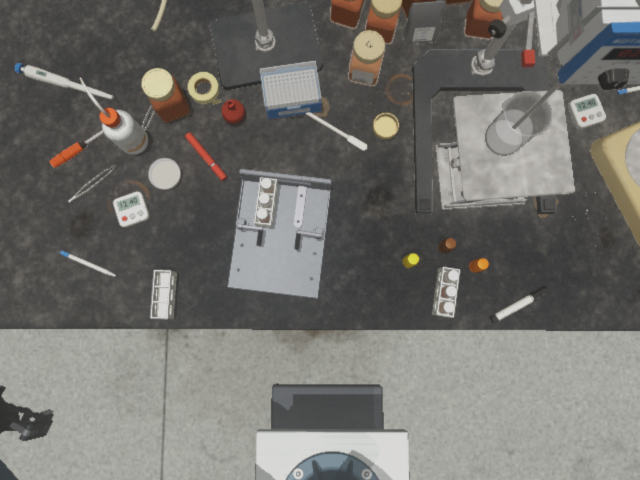

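View pics/scene0.png

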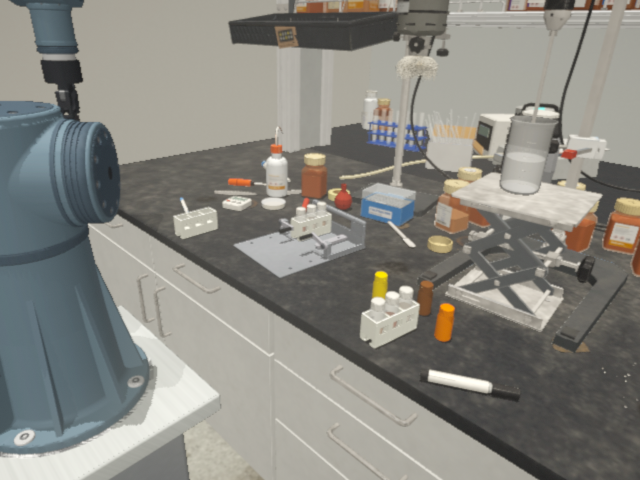

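The top view shows the tray at about (282,235) with its back wall at the top and the free lane on the right (rail at 299,205, pin at 298,241). There are three candidates for the rack to load:
- The rack at (447,292) on the bench holds three white-capped vials, so it fits.
- The rack at (163,294) is the empty one.
- The rack at (265,203) is already on the tray.

The yellow (411,260), brown (448,244) and orange (481,265) vials are the look-alikes. I'll confirm in an enlarged crop.

```bash
python3 - <<'E'
import cv2,numpy as np,pickle
d=pickle.load(open("s0.pkl","rb"));f=d["top"]["frame"][:,:,::-1]
a=cv2.resize(f[160:310,220:340],None,fx=4,fy=4,interpolation=cv2.INTER_CUBIC)
b=cv2.resize(f[230:330,400:480],None,fx=4,fy=4,interpolation=cv2.INTER_CUBIC)
b=np.vstack([b,np.zeros((200,320,3),np.uint8)])
cv2.imwrite("pics/crop1.png",np.hstack([a,b]))
E
```

```text
(no output)
```

View pics/crop1.png

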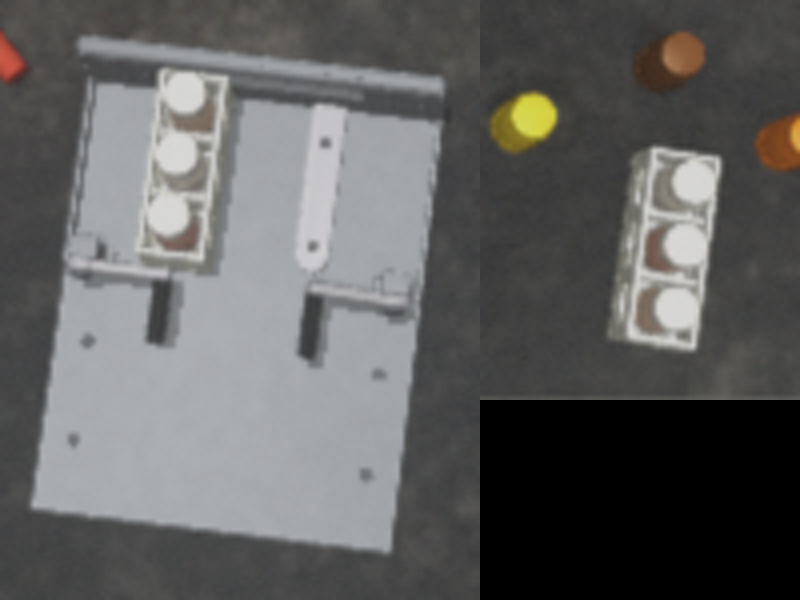

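The crop confirms it: the rack at full-image pixel (447,292) holds three white-capped vials, and the coloured ones stand clear of it. The free lane's nose is at about (298,227) and its pin runs from about (299,234) to (297,249). Next I fit poses to these pixels.

```bash
cat >h.py <<'E'
import numpy as np
from scipy.optimize import least_squares
from scipy.spatial.transform import Rotation as R
def proj(K,T,P):
    c=(np.asarray(P)-T[:3,3])@T[:3,:3]; c=c@np.asarray(K).T
    return c[:,:2]/c[:,2:]
def world(p,P):
    P=np.asarray(P,float);c,s=np.cos(p[2]),np.sin(p[2])
    return np.c_[p[0]+c*P[:,0]-s*P[:,1],p[1]+s*P[:,0]+c*P[:,1],P[:,2]]
def fit(K,T,P,px,p0):
    r=least_squares(lambda p:(proj(K,T,world(p,P))-px).ravel(),p0,x_scale=[10,10,.1])
    return r.x,np.round(r.fun.reshape(-1,2),1).tolist()
def toolmove(o,target,yaw=None):
    """shift in tool axes from measured pose to target TCP"""
    r=R.from_euler('xyz',o["tcp_rot"]);return r.inv().apply(np.asarray(target)-o["tcp_pos"])
E
python3 - <<'E'
import pickle,numpy as np
from h import *
from rig import bot
d=pickle.load(open("s0.pkl","rb"))["top"];K,T=d["intrinsics"],d["T"]
f=lambda q,o:np.array(q)/4+o
px=f([(32,508),(391,551),(311,270),(308,355)],(220,160))
p,r=fit(K,T,[(-125,98,4),(-125,-98,4),(20,-36,14),(-31,-40,34)],px,[450,60,0]);print("tray",p,r)
print("home",world(p,[(63,-36,4),(-15,-40,34),(-15,-84,34),(-50,-36,4)]))
px=f([(655,148),(720,157),(695,350),(631,343)],(280,230))
p,r=fit(K,T,[(50,18,50),(50,-18,50),(-50,-18,50),(-50,18,50)],px,[450,-200,0]);print("rack",p,r)
w=bot.snapshot("wrist");print(np.round(w["hand_eye"],2).tolist(),w["intrinsics"][0])
E
```

```text
tray [ 5.65112817e+02  1.10370985e+02 -1.18576194e-01] [[0.1, -0.4], [0.5, -0.2], [0.1, -0.2], [-0.6, 0.8]]
home [[623.41168924  67.17096797   4.        ]
 [545.4862052   72.42634021  34.        ]
 [540.28107033  28.73530485  34.        ]
 [511.2051666   80.53870071   4.        ]]
rack [ 4.39106654e+02 -2.41853728e+02 -1.52606462e-01] [[-0.6, 0.1], [0.4, 0.5], [0.9, 0.2], [-0.6, -0.7]]
[[0.0, -0.96, -0.28, 72.17], [1.0, 0.0, 0.0, -0.4], [-0.0, -0.28, 0.96, 30.45], [0.0, 0.0, 0.0, 1.0]] [340.8624265    0.         321.39804037]
```

```bash
cat >>h.py <<'E'
TRAY=[565.1,110.4,-0.1186]; RACK=[439.1,-241.9,-0.1526]
def go(o,frame,pt,yaw):
    """tool shift + rotvec to put TCP at pt(frame coords, z world) with tool down at given yaw"""
    t=world(frame,[pt])[0]; r=R.from_euler('xyz',o["tcp_rot"])
    g=R.from_euler('xyz',[np.pi,0,yaw])
    print("tcp",np.round(t,1),"shift",np.round(r.inv().apply(t-o["tcp_pos"]),1),"rot",np.round((r.inv()*g).as_rotvec(),4))
E
python3 - <<'E'
from h import *
from rig import bot
o=bot.observe();go(o,TRAY,(-18,-40,270),np.pi-.1186)
E
```

```text
tcp [542.5  72.8 270. ] shift [-461.7 -280.6  134.2] rot [-0.0013 -0.0005 -0.3152]
```

```bash
python3 -m creep '1 -37 -22 10 0 0 -0.05; 1 -76 -46 22 0 0 -0.13; 1 -115 -70 33 0 0 -0.2; 1 -154 -94 45 0 0 -0.26; 1 -192 -117 56 0 0 -0.315; 1 -231 -140 67 0 0 -0.315; 1 -270 -164 78 0 0 -0.315; 1 -309 -188 90 0 0 -0.315; 1 -347 -211 101 0 0 -0.315; 1 -385 -234 112 0 0 -0.315'; python3 - <<'E'
from h import *
from rig import bot
o=bot.observe();print(o["tcp_rot"]);go(o,TRAY,(-18,-40,270),np.pi-.1186)
E
```

```text
clock: 1.15
tcp_pos: [493.3, 145.9, 292.2]
tcp_rot: [3.142, -0.0, 3.023]
contact_force: [-0.2, 0.7, 0.4]
width: 0.998
grip_force: 0.0
[ 3.14152882e+00 -1.03705586e-04  3.02258308e+00]
tcp [542.5  72.8 270. ] shift [-57.5 -66.7  22.2] rot [ 0.0001 -0.0001 -0.0004]
```

```bash
python3 -m creep '0.5 -30 -34 11 0 0 0; 0.5 -57.5 -66.5 22 0 0 0; 0.5 -57.5 -66.5 22 0 0 0;0.5 -57.5 -66.5 22 0 0 0'; python3 - <<'E'
from h import *
from rig import bot
import cv2,pickle
o=bot.observe();w=bot.snapshot("wrist");pickle.dump((o,w),open("w1.pkl","wb"))
print(o["tcp_pos"],o["tcp_rot"],o["width"])
cv2.imwrite("pics/w1.png",w["frame"][:,:,::-1])
E
```

```text
clock: 1.55
tcp_pos: [541.9, 73.9, 270.0]
tcp_rot: [3.141, -0.002, 3.02]
contact_force: [-0.5, 1.0, 0.2]
width: 0.502
grip_force: 0.0
[541.8549576   73.93278047 269.96557753] [ 3.14144084e+00 -1.77947267e-03  3.02046410e+00] 0.5020489621777032
```

View pics/w1.png

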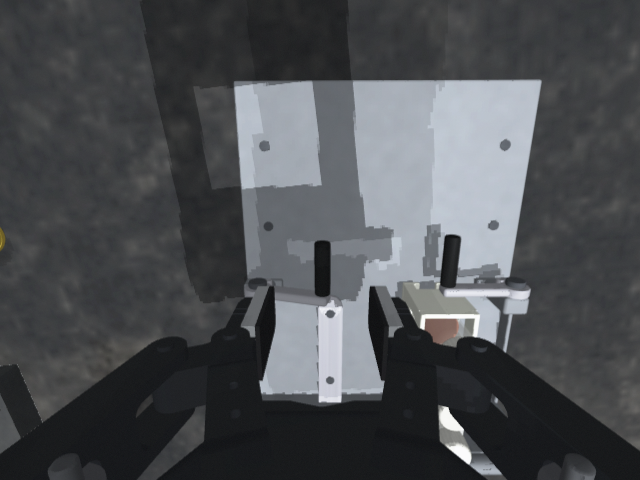

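The wrist view shows the free lane's pin from (322,242) to (323,296) between the fingers, the other lane's pin end at (453,237), and the tray's front corners at (235,81) and (541,80).

```bash
python3 - <<'E'
from h import *
import pickle
o,w=pickle.load(open("w1.pkl","rb"))
W=np.eye(4);W[:3,:3]=R.from_euler('xyz',o["tcp_rot"]).as_matrix();W[:3,3]=o["tcp_pos"]
T=W@w["hand_eye"];K=w["intrinsics"]
P=[(-125,-98,4),(-125,98,4),(-31,-40,29),(-31,40,29)]
p,r=fit(K,T,P,np.array([(235,81),(541,80),(322,242),(453,236)]),TRAY);print(p,r)
print(world(TRAY,P[2:]),world(p,P[2:]))
go(o,p,(-18,-40,34+153),np.pi+p[2])
E
```

```text
[ 5.65092371e+02  1.14211844e+02 -1.13813808e-01] [[-1.8, 3.1], [1.0, 1.9], [3.6, -5.4], [-2.9, -0.3]]
[[529.58488061  74.34897651  29.        ]
 [539.05065328 153.78699731  29.        ]] [[529.75020482  77.9912518   29.        ]
 [538.83566493 157.47366756  29.        ]]
tcp [542.7  76.5 187. ] shift [-0.6  2.6 83. ] rot [ 0.0002 -0.0018 -0.0073]
```

```bash
python3 - <<'E'
from h import *
import pickle
o,w=pickle.load(open("w1.pkl","rb"))
W=np.eye(4);W[:3,:3]=R.from_euler('xyz',o["tcp_rot"]).as_matrix();W[:3,3]=o["tcp_pos"]
T=W@w["hand_eye"];K=w["intrinsics"]
d=pickle.load(open("s0.pkl","rb"))["top"]
px1=np.array([(235,81),(541,80),(322,242),(453,236),(323,296),(443,288)]);
px2=np.array([(32,508),(391,551),(311,270),(308,355),(155,343)])/4+(220,160)
def res(q):
    p=q[:3];y=-84+44*np.cos(q[3]);z=34+44*np.sin(q[3])
    T1=T.copy();T1[:2,3]+=q[4:6]
    A=proj(K,T1,world(p,[(-125,-98,4),(-125,98,4),(-31,y,z-5),(-31,40,29),(3,y,z+5),(3,40,39)]))-px1
    B=proj(d["intrinsics"],d["T"],world(p,[(-125,98,4),(-125,-98,4),(20,-36,14),(-31,y,z),(-31,40,34)]))-px2
    return np.r_[A.ravel()/2,B.ravel()/.5,q[4:6]/2]
r=least_squares(res,[*TRAY,0,0,0],x_scale=[10,10,.1,.1,2,2]);print(r.x,np.round(r.fun,1),r.cost)
for th in(0,.1,.2,.3):
    q=least_squares(lambda s:res([*s[:3],th,*s[3:]]),[*TRAY,0,0],x_scale=[10,10,.1,2,2]);print(th,q.cost,q.x)
E
```

```text
[ 5.64539034e+02  1.10803367e+02 -1.19398900e-01  2.65008115e-01
  6.39053696e-01 -2.45956519e+00] [-1.3  0.2  0.3  0.5 -0.1 -1.1 -2.1 -0.8 -0.5  1.   3.   0.9 -0.3 -0.4
  0.5  0.2 -0.2  0.2 -0.7  1.   0.1 -0.8  0.3 -1.2] 11.600973227578367Traceback (most recent call last):
  File "<stdin>", line 17, in <module>
    return func(*args, **kwargs)
    vector_fun = VectorFunction(
        fun_wrapped,
    ...<6 lines>...
        workers=workers
    )
    self._update_fun()
    ~~~~~~~~~~~~~~~~^^
    self.f = self.fun_wrapped(xp_copy(self.x))
             ~~~~~~~~~~~~~~~~^^^^^^^^^^^^^^^^^
    return np.atleast_1d(self.fun(x))
                         ~~~~~~~~^^^
    return self.f(x, *self.args, **self.kwargs)
           ~~~~~~^^^^^^^^^^^^^^^^^^^^^^^^^^^^^^
  File "<stdin>", line 17, in <lambda>
  File "<stdin>", line 14, in res
TypeError: unsupported operand type(s) for /: 'list' and 'int'
```

```bash
python3 - <<'E'
import cv2,pickle
o,w=pickle.load(open("w1.pkl","rb"))
f=w["frame"][:,:,::-1][220:340,230:540]
f=cv2.convertScaleAbs(f,alpha=1.6,beta=10)
cv2.imwrite("pics/w1c.png",cv2.resize(f,(775,300),interpolation=cv2.INTER_CUBIC))
E
```

```text
(no output)
```

View pics/w1c.png

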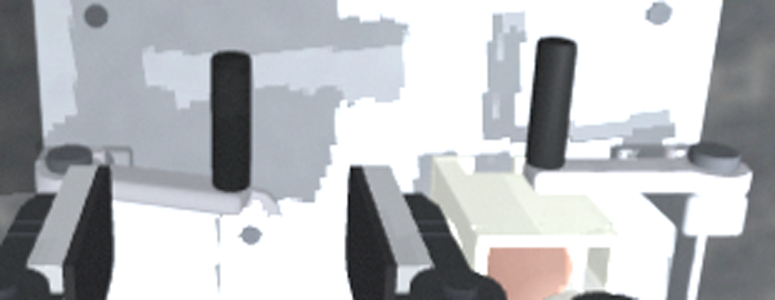

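The crop shows the free lane's pin longer than the other lane's (138 against 130 crop pixels) and its arm sloping. So this arm starts raised by about 0.27 rad, with the pin about 46 mm up, which agrees with the fit.

```bash
sed -i 's/^TRAY=.*;/TRAY=[564.7,112,-0.119];/' h.py; python3 - <<'E'
from h import *
from rig import bot
go(bot.observe(),TRAY,(-18,-41.6,200),np.pi-.119)
E
```

```text
tcp [541.9  72.8 200. ] shift [-0.8 -2.  70.3] rot [ 0.0003 -0.0015 -0.0005]
```

```bash
python3 -m creep '0.5 -0.8 -2 25 0 0 0; 0.45 -0.8 -2 50 0 0 0; 0.4 -0.8 -2 70 0 0 0; 0.4 -0.8 -2 70 0 0 0; 0 -0.8 -2 70 0 0 0; 0 -0.8 -2 70 0 0 0; 0 -0.8 -2 70 0 0 0; 0 -0.8 -2 70 0 0 0;0 -0.8 -2 70 0 0 0;0 -0.8 -2 70 0 0 0'; python3 - <<'E'
from h import *
from rig import bot
go(bot.observe(),TRAY,(-18,-41.6,200),np.pi-.119)
E
```

```text
clock: 2.6
tcp_pos: [542.8, 73.6, 202.2]
tcp_rot: [3.14, 0.002, 3.023]
contact_force: [-0.9, 6.3, 3.5]
width: 0.091
grip_force: 58.6
tcp [541.9  72.8 200. ] shift [ 0.8 -0.9  2.2] rot [0.0015 0.0018 0.0005]
```

```bash
python3 -m creep '0 0 -1.9 -5.4 0 0 0; 0 0 -4.9 -11.3 0 0 0; 0 0 -8.8 -16.6 0 0 0; 0 0 -13.4 -21.3 0 0 0; 0 0 -18.6 -25.3 0 0 0; 0 0 -24.4 -28.4 0 0 0;0 0 -30.6 -30.7 0 0 0; 0 0 -30.6 -30.7 0 0 0'
```

```text
clock: 3.4
tcp_pos: [539.4, 44.6, 235.7]
tcp_rot: [3.136, 0.002, 3.023]
contact_force: [-9.5, 14.5, 27.2]
width: 0.089
grip_force: 59.4
```

```bash
python3 -m creep '0 0 -2.4 -6.2 0 0 0; 0 0 -8.9 -7.2 0 0 0; 0 0 -15.5 -7.2 0 0 0; 0 0 -22 -6.1 0 0 0; 0 0 -28.3 -4.2 0 0 0; 0 0 -34.2 -1.3 0 0 0; 0 0 -34.2 -1.3 0 0 0'
```

```text
clock: 4.1
tcp_pos: [535.1, 7.8, 233.8]
tcp_rot: [-3.142, 0.002, 3.022]
contact_force: [0.4, 0.5, 1.7]
width: 0.088
grip_force: 60.1
```

```bash
python3 -m creep '0 0 -5.4 3.8 0 0 0; 0 0 -9.6 7.6 0 0 0; 0 0 -9.6 7.6 0 0 0; 0.35 0 -9.6 7.6 0 0 0; 0.35 0 -9.6 7.6 0 0 0; 0.35 0 -9.6 7.6 0 0 0'; python3 -m creep '0.4 0 0 -30 0 0 0; 0.5 0 0 -75 0 0 0; 0.6 0 0 -110 0 0 0; 0.6 0 0 -110 0 0 0'; python3 - <<'E'
from h import *
from rig import bot
o=bot.observe()
go(o,RACK,(0,0,300),np.pi+RACK[2])
E
```

```text
clock: 4.7
tcp_pos: [533.6, -1.3, 225.2]
tcp_rot: [-3.141, 0.0, 3.023]
contact_force: [0.2, -0.5, -0.0]
width: 0.351
grip_force: 0.0
clock: 5.1
tcp_pos: [535.6, -1.6, 341.0]
tcp_rot: [-3.14, 0.01, 3.023]
contact_force: [0.3, -0.6, 0.9]
width: 0.6
grip_force: 0.0
tcp [ 439.1 -241.9  300. ] shift [  67.8 -250.    40.6] rot [-0.0013  0.0105  0.034 ]
```

```bash
python3 -m creep '0.7 13 -45 8 0 0 0.01; 0.75 25 -93 16 0 0.01 0.034; 0.75 38 -140 24 0 0.01 0.034; 0.75 50 -186 32 0 0.01 0.034; 0.75 62 -230 40 0 0.01 0.034; 0.75 68 -250 40 0 0.01 0.034; 0.75 68 -250 40 0 0.01 0.034;0.75 68 -250 40 0 0.01 0.034'; python3 - <<'E'
from h import *
from rig import bot
import cv2,pickle
o=bot.observe();w=bot.snapshot("wrist");pickle.dump((o,w),open("w2.pkl","wb"))
cv2.imwrite("pics/w2.png",w["frame"][:,:,::-1])
E
```

```text
clock: 5.9
tcp_pos: [436.2, -241.4, 294.5]
tcp_rot: [3.141, -0.011, 2.987]
contact_force: [0.2, -0.3, 0.3]
width: 0.748
grip_force: 0.0
```

View pics/w2.png

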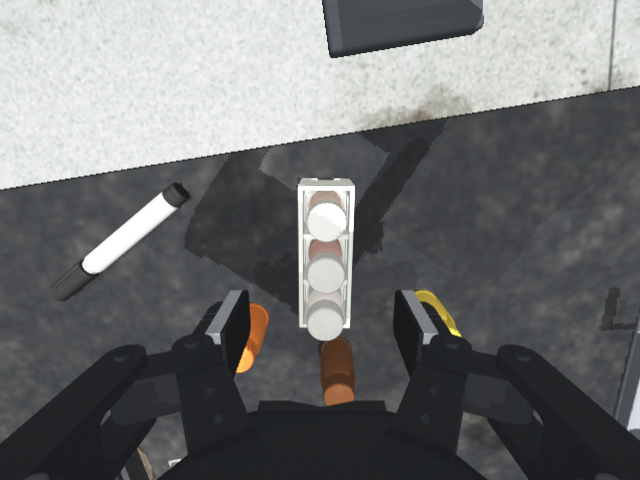

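The wrist view shows the rack's top face with corners (298,188), (354,186), (351,327) and (299,328). The brown vial stands behind it, with orange to the left and yellow to the right.

```bash
python3 - <<'E'
from h import *
from rig import bot
import pickle
o,w=pickle.load(open("w2.pkl","rb"))
W=np.eye(4);W[:3,:3]=R.from_euler('xyz',o["tcp_rot"]).as_matrix();W[:3,3]=o["tcp_pos"]
T=W@w["hand_eye"];K=w["intrinsics"]
p,r=fit(K,T,[(-50,-18,50),(-50,18,50),(50,18,50),(50,-18,50)],np.array([(298,188),(354,186),(351,327),(299,328)]),RACK);print(p,r)
d=pickle.load(open("s0.pkl","rb"))["top"]
for n,u in(("orange",(481,265)),("yellow",(412,259)),("brown",(450,243))):
    v=d["T"][:3,:3]@np.linalg.inv(d["intrinsics"])@[*u,1];c=d["T"][:3,3];X=c+v*(61-c[2])/v[2]
    print(n,np.round(X),np.round(world([0,0,-p[2]],[X-[p[0],p[1],0]])[0]))
o=bot.observe();go(o,p,(0,0,300),np.pi+p[2]);go(o,p,(0,0,190),np.pi+p[2])
E
```

```text
[ 4.40176210e+02 -2.39232752e+02 -1.53640113e-01] [[-0.9, -1.6], [0.4, 0.3], [-0.3, 1.3], [0.8, 0.4]]
orange [ 495. -307.   61.] [ 64. -59.  61.]
yellow [ 507. -166.   61.] [55. 83. 61.]
brown [ 540. -245.   61.] [100.  10.  61.]
tcp [ 440.2 -239.2  300. ] shift [-3.4  2.1 -5.4] rot [ 0.0005 -0.0106  0.0008]
tcp [ 440.2 -239.2  190. ] shift [ -4.5   2.  104.6] rot [ 0.0005 -0.0106  0.0008]
```

```bash
python3 -m creep '0.7 -4.5 1.5 30 0 -0.0106 0; 0.7 -4.5 1.5 65 0 -0.0106 0; 0.7 -4.5 1.5 95 0 -0.0106 0; 0.7 -4.5 1.5 105 0 -0.0106 0; 0.6 -4.5 1.5 105 0 -0.0106 0; 0.5 -4.5 1.5 105 0 -0.0106 0; 0.4 -4.5 1.5 105 0 -0.0106 0; 0.3 -4.5 1.5 105 0 -0.0106 0; 0.3 -4.5 1.5 105 0 -0.0106 0; 0.3 -4.5 1.5 105 0 -0.0106 0'; python3 - <<'E'
from h import *
from rig import bot
o=bot.observe();print(o["tcp_pos"],o["tcp_rot"],o["grip_force"])
E
```

```text
clock: 6.95
tcp_pos: [440.9, -240.9, 191.8]
tcp_rot: [-3.14, 0.004, 2.989]
contact_force: [1.9, 2.2, 6.5]
width: 0.408
grip_force: 61.4
[ 440.94889112 -240.89995518  191.81538684] [-3.14013508  0.00358878  2.98871733] 61.38023257255554
```

```bash
python3 -m creep '0.3 0 0 -5 0 0 0; 0.3 0 0 -15 0 0 0; 0.3 0 0 -35 0 0 0; 0.3 0 0 -60 0 0 0; 0.3 0 0 -85 0 0 0; 0.3 0 0 -100 0 0 0; 0.3 0 0 -105 0 0 0; 0.3 0 0 -105 0 0 0'; python3 - <<'E'
from h import *
from rig import bot
o=bot.observe();print(o["tcp_rot"])
go(o,TRAY,(-52,-36,297),np.pi-.119)
E
```

```text
clock: 7.75
tcp_pos: [440.1, -240.5, 295.9]
tcp_rot: [-3.14, 0.002, 2.989]
contact_force: [-0.0, -0.8, -3.5]
width: 0.413
grip_force: 60.3
[-3.14044835e+00  1.92997631e-03  2.98867652e+00]
tcp [508.8  82.4 297. ] shift [-18.7 329.7  -1.4] rot [-0.0012  0.0019 -0.0339]
```

```bash
python3 -m creep '0.3 -1 12 0 0 0 0; 0.3 -2 37 0 0 0 -0.005; 0.3 -4 75 0 0 0 -0.01; 0.3 -7 117 0 0 0 -0.015; 0.3 -9 159 0 0 0 -0.02; 0.3 -12 201 0 0 0 -0.028; 0.3 -14 243 -1 0 0 -0.034; 0.3 -17 283 -1 0 0 -0.034; 0.3 -18 315 -1 0 0 -0.034; 0.3 -18.7 329.7 -1 0 0 -0.034'; python3 -m creep '0.3 0 0 0 0 0 0; 0.3 0 0 0 0 0 0;0.3 0 0 0 0 0 0';  python3 - <<'E'
from h import *
from rig import bot
import cv2,pickle
o=bot.observe();w=bot.snapshot("wrist");s=bot.snapshot("scene");pickle.dump((o,w,s),open("w3.pkl","wb"))
cv2.imwrite("pics/w3.png",w["frame"][:,:,::-1])
go(o,TRAY,(-52,-36,196),np.pi-.119)
E
```

```text
clock: 8.75
tcp_pos: [507.9, 85.8, 294.6]
tcp_rot: [3.141, -0.002, 3.026]
contact_force: [-0.1, -1.0, -1.5]
width: 0.414
grip_force: 60.3
clock: 9.05
tcp_pos: [508.5, 81.7, 295.5]
tcp_rot: [-3.141, -0.0, 3.022]
contact_force: [-0.2, 0.4, -2.9]
width: 0.411
grip_force: 60.3
tcp [508.8  82.4 196. ] shift [-0.3  0.9 99.5] rot [-0.0007 -0.0004 -0.0009]
```

View pics/w3.png

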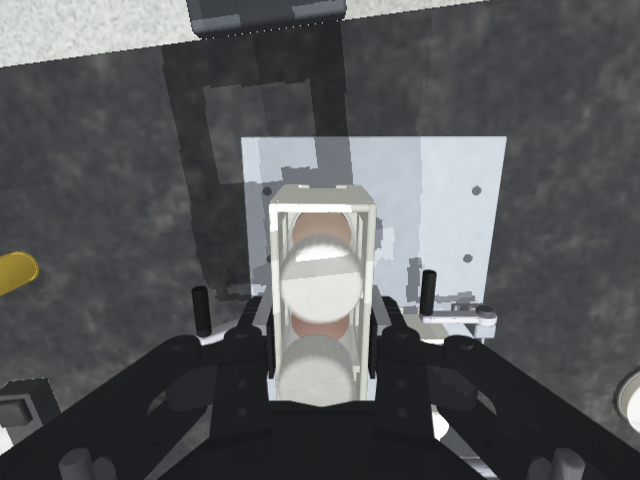

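The view shows the rack held square, all vials upright, and the keeper tipped outward (pin at 200,310). The tray's front corners are at (242,137) and (506,136), and the other pin's end is at (429,271). One quick lateral check before lowering.

```bash
python3 - <<'E'
from h import *
import pickle
o,w,s=pickle.load(open("w3.pkl","rb"))
W=np.eye(4);W[:3,:3]=R.from_euler('xyz',o["tcp_rot"]).as_matrix();W[:3,3]=o["tcp_pos"]
T=W@w["hand_eye"];K=w["intrinsics"]
p,r=fit(K,T,[(-125,-98,4),(-125,98,4),(-31,40,29)],np.array([(242,137),(506,136.5),(429,271)]),TRAY);print(p,r)
for q in(p,TRAY): print("lane line y-proj", -np.sin(-.119)*world(q,[(0,-36,0)])[0][0]+np.cos(.119)*world(q,[(0,-36,0)])[0][1])
# rack bottom-front corners seen in same picture -> tool centre check
print(-np.sin(-.119)*o["tcp_pos"][0]+np.cos(.119)*o["tcp_pos"][1])
E
```

```text
[ 5.64380367e+02  1.14127392e+02 -1.17216211e-01] [[-1.1, 0.8], [2.0, 0.7], [-0.9, -1.4]]
lane line y-proj 144.32318712271865
lane line y-proj 142.2487300954228
141.43931646049265
```

```bash
python3 -m creep '0.3 0 1.4 15 0 0 0; 0.3 0 1.4 40 0 0 0; 0.3 0 1.4 65 0 0 0; 0.3 0 1.4 85 0 0 0; 0.3 0 1.4 94 0 0 0; 0.3 0 1.4 98 0 0 0; 0.3 0 1.4 98 0 0 0; 0.3 0 1.4 98 0 0 0'
```

```text
clock: 9.95
tcp_pos: [509.5, 83.8, 199.0]
tcp_rot: [-3.141, 0.002, 3.023]
contact_force: [-1.1, 0.6, -2.2]
width: 0.409
grip_force: 60.3
```

```bash
python3 -m creep '0.3 0 0 2 0 0 0; 0.3 -5 0 2 0 0 0; 0.3 -12 0 2 0 0 0; 0.3 -18 0 2 0 0 0; 0.3 -24 0 2 0 0 0; 0.3 -30 0 2 0 0 0; 0.3 -36 0 2 0 0 0; 0.3 -36 0 2 0 0 0'; python3 - <<'E'
from h import *
from rig import bot
o=bot.observe();x,y,z=o["tcp_pos"];print("tray x,y",world([0,0,.119],[(x-TRAY[0],y-TRAY[1],z)]),o["moment"])
E
```

```text
clock: 10.75
tcp_pos: [545.6, 79.5, 196.2]
tcp_rot: [-3.141, 0.002, 3.023]
contact_force: [-0.8, 0.1, -2.6]
width: 0.412
grip_force: 60.3
tray x,y [[-15.11414113 -34.52038096 196.17750039]] [-0.02951554  0.01544885  0.03176082]
```

```bash
python3 -m creep '0.3 -6 0 0 0 0 0; 0.3 -13 0 0 0 0 0; 0.3 -20 0 0 0 0 0; 0.3 -27 0 0 0 0 0; 0.3 -34 0 0 0 0 0; 0.3 -41 0 0 0 0 0; 0.3 -48 0 0 0 0 0; 0.3 -55 0 0 0 0 0; 0.3 -60 0 0 0 0 0; 0.3 -60 0 0 0 0 0'; python3 - <<'E'
from h import *
from rig import bot
o=bot.observe();x,y,z=o["tcp_pos"];print("tray x,y",world([0,0,.119],[(x-TRAY[0],y-TRAY[1],z)]),o["moment"])
E
```

```text
clock: 11.75
tcp_pos: [605.0, 72.4, 196.1]
tcp_rot: [-3.141, 0.001, 3.023]
contact_force: [0.1, 0.2, -2.7]
width: 0.413
grip_force: 60.5
tray x,y [[ 44.67391444 -34.51617799 196.14687341]] [-0.07951085 -0.00672306 -0.00656291]
```

Sliding freely. I lower it gently onto the plate and push home until it contacts the wall.

```bash
python3 -m creep '0.3 -5 0 0.5 0 0 0; 0.3 -10 0 0.5 0 0 0; 0.3 -13 0 0.5 0 0 0; 0.3 -16 0 0.5 0 0 0; 0.3 -18 0 0.5 0 0 0; 0.3 -20 0 0.5 0 0 0; 0.3 -20 0 0.5 0 0 0'; python3 - <<'E'
from h import *
from rig import bot
o=bot.observe();x,y,z=o["tcp_pos"];print("tray x,y",world([0,0,.119],[(x-TRAY[0],y-TRAY[1],z)]),o["moment"])
E
```

```text
clock: 12.45
tcp_pos: [623.7, 70.3, 195.9]
tcp_rot: [-3.141, -0.002, 3.023]
contact_force: [-7.9, 0.3, 7.6]
width: 0.413
grip_force: 61.6
tray x,y [[ 63.52230745 -34.3778764  195.8514378 ]] [-0.06835775  0.80835235  0.00112363]
```

```bash
python3 -m creep '0.3 -2 0 0 0 0 0; 0.3 -2 0 0 0 0 0; 0.3 -2 0 0 0 0 0'; python3 -m creep '0.45 0 0 0 0 0 0; 0.55 0 0 0 0 0 0; 0.55 0 0 0 0 0 0; 0.55 0 0 0 0 0 0; 0.55 0 0 -10 0 0 0; 0.55 0 0 -40 0 0 0; 0.55 0 0 -80 0 0 0; 0.55 0 0 -110 0 0 0; 0.55 0 0 -110 0 0 0; 0.55 0 0 -110 0 0 0'; python3 - <<'E'
from h import *
from rig import bot
import cv2,pickle
go(bot.observe(),TRAY,(-18,-117,310),np.pi-.119)
E
```

```text
clock: 12.75
tcp_pos: [624.4, 70.3, 195.9]
tcp_rot: [-3.141, -0.006, 3.024]
contact_force: [-15.9, 0.2, 14.7]
width: 0.414
grip_force: 62.6
clock: 13.75
tcp_pos: [626.3, 70.0, 307.0]
tcp_rot: [-3.141, 0.003, 3.023]
contact_force: [-0.2, 0.1, -0.6]
width: 0.553
grip_force: 0.0
tcp [532.9  -2.  310. ] shift [ 84.2 -82.6  -3.2] rot [-0.0001  0.0032  0.0002]
```

```bash
python3 -m creep '0.5 20 -20 0 0 0 0; 0.4 50 -49 0 0 0 0; 0.4 75 -73 0 0 0 0; 0.4 83.6 -81.8 0 0 0 0; 0.4 83.6 -81.8 0 0 0 0; 0.4 83.6 -81.8 0 0 0 0'; python3 - <<'E'
from h import *
from rig import bot
import cv2,pickle
o=bot.observe();print(o["tcp_pos"]);w=bot.snapshot("wrist")
cv2.imwrite("pics/w4.png",w["frame"][:,:,::-1])
E
```

```text
clock: 14.35
tcp_pos: [533.8, -1.2, 305.3]
tcp_rot: [3.141, 0.001, 3.022]
contact_force: [0.4, -0.3, 0.0]
width: 0.402
grip_force: 0.0
[533.80818182  -1.17807593 305.27571049]
```

View pics/w4.png

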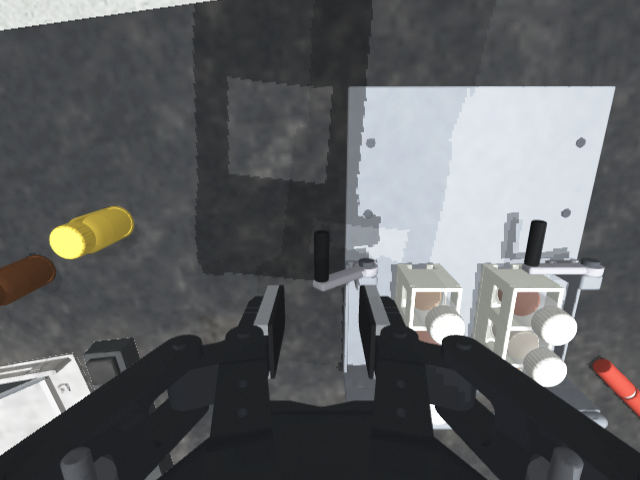

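The rack sits in the right lane with its front level with the other rack (both at about row 264). The tipped pin (321,232–282) is centred between the fingers, so I descend and pinch.

```bash
python3 -m creep '0.4 0 0 25 0 0 0; 0.35 0 0 55 0 0 0; 0.35 0 0 76 0 0 0; 0.35 0 0 80 0 0 0; 0.35 0 0 80 0 0 0; 0 0 0 80 0 0 0; 0 0 0 80 0 0 0; 0 0 0 80 0 0 0; 0 0 0 80 0 0 0; 0 0 0 80 0 0 0'
```

```text
clock: 15.4
tcp_pos: [534.1, -1.5, 226.7]
tcp_rot: [-3.141, 0.004, 3.023]
contact_force: [1.5, -0.5, 3.6]
width: 0.089
grip_force: 59.0
```

```bash
python3 -m creep '0 0 5.4 -5.1 0 0 0; 0 0 10.8 -8.9 0 0 0; 0 0 16.7 -11.8 0 0 0; 0 0 23 -13.7 0 0 0; 0 0 29.5 -14.8 0 0 0; 0 0 36.1 -14.8 0 0 0; 0 0 42.6 -13.8 0 0 0; 0 0 42.6 -13.8 0 0 0'
```

```text
clock: 16.2
tcp_pos: [539.4, 41.0, 241.6]
tcp_rot: [-3.14, 0.004, 3.024]
contact_force: [-1.1, -0.3, 13.9]
width: 0.085
grip_force: 62.6
```

```bash
python3 -m creep '0 0 6.9 0 0 0 0; 0 0 12.9 2.9 0 0 0; 0 0 18.4 6.6 0 0 0; 0 0 23.2 11.1 0 0 0; 0 0 27.3 16.3 0 0 0; 0 0 30.6 22 0 0 0; 0 0 33 28.1 0 0 0; 0 0 33 28.1 0 0 0'
```

```text
clock: 17.0
tcp_pos: [543.1, 73.7, 210.8]
tcp_rot: [-3.141, 0.004, 3.023]
contact_force: [3.0, -2.7, -0.5]
width: 0.085
grip_force: 63.1
```

```bash
python3 -m creep '0 0 1 4 0 0 0; 0 0 1.5 7 0 0 0; 0 0 1.8 10 0 0 0; 0 0 1.8 13 0 0 0; 0 0 1.8 14 0 0 0; 0 0 1.8 14 0 0 0'
```

```text
clock: 17.6
tcp_pos: [543.4, 75.6, 197.3]
tcp_rot: [3.141, 0.003, 3.023]
contact_force: [11.7, -1.3, -2.1]
width: 0.084
grip_force: 65.1
```

```bash
python3 -m creep '0 0 0 1.5 0 0 0; 0 0 0 3 0 0 0; 0 0 0 4 0 0 0; 0 0 0 4 0 0 0'
```

```text
clock: 18.0
tcp_pos: [543.7, 75.7, 195.1]
tcp_rot: [3.141, 0.003, 3.023]
contact_force: [-11.0, 3.5, 15.1]
width: 0.086
grip_force: 67.1
```

```bash
python3 -m creep '0.3 0 0 2 0 0 0; 0.35 0 0 0 0 0 0; 0.4 0 0 0 0 0 0; 0.4 0 0 0 0 0 0; 0.4 0 0 -30 0 0 0; 0.4 0 0 -70 0 0 0; 0.4 30 0 -110 0 0 0; 0.4 60 0 -130 0 0 0; 0.4 60 0 -130 0 0 0'; python3 - <<'E'
from rig import bot
import cv2,numpy as np
w=bot.snapshot("wrist")["frame"][:,:,::-1];s=bot.snapshot("scene")["frame"][:,:,::-1]
a=cv2.resize(w[150:400,200:540],(400,294));b=cv2.resize(s[180:290,220:390],(400,294),interpolation=cv2.INTER_CUBIC)
cv2.imwrite("pics/end.png",np.hstack([a,b]))
E
```

```text
clock: 18.9
tcp_pos: [481.2, 83.4, 325.8]
tcp_rot: [3.141, 0.004, 3.024]
contact_force: [0.0, -0.2, -0.0]
width: 0.396
grip_force: 0.0
```

View pics/end.png

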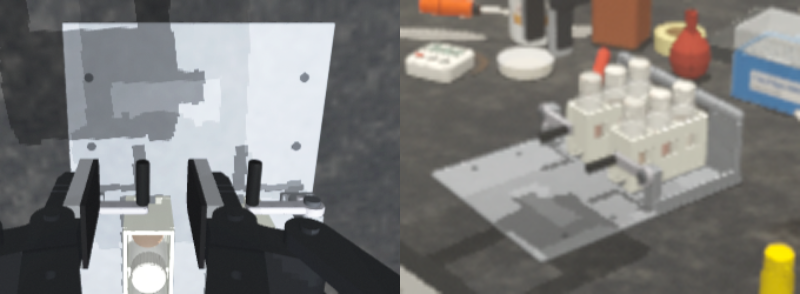

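The view shows both arms level, with pin ends at (142,160) and (254,160) in the left crop, both racks home, and all six vials upright. I'm handing it in.

```bash
python3 -c "
from rig import bot
print(bot.hand_in())"
```

```text
the job is handed in; nothing more can be done
None
```

The job is handed in at about 19 s: the rack of three vials is home against the back wall in the right lane, its arm is back down level, the vials are upright, and I touched neither other rack; no verdict was returned.

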